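Key the refill bottle onto the vaporiser filler and hold it open

TASK

The anaesthetic machine's vaporiser is ready for topping up: its refill bottle stands upside down on the filler but its keyed collar is not engaged. First turn the dial on top of the vaporiser fully clockwise to its off stop; then, bottle still on the filler, turn the bottle clockwise until the keyways hidden in its knurled collar drop over the filler's pins, and press it fully home against the valve spring. Finish still gripping the bottle and holding it pressed home (the spring lifts it if you let go), and leave everything else on the table where it is.

Things in the scene. Friction and masses are not known exactly. Their poses are not given: they have to be found in the camera images.
- machine: Fixed table-top anaesthetic machine on a white base plate, 280 x 290 x 20 mm. Its -x axis is its front, z up, origin on the table. Grey vaporiser box: x -10 to 100, y -55 to 55 mm, top at 183 mm. Filler axis: x -80 mm, y 0. On its -y side: absorber canister (dia 104, up to 190 mm high, centre x 50, y -145) and flowmeter column (up to 332 mm, centre x 128, y -155).
- dial (a joint): Vaporiser dial, rad: 0 = off, at its stop; grows anticlockwise seen from above, up to 1.4. Starts between 0.5 and 1.2 and stays where it is left (friction about 0.06 N m). Turn it clockwise seen from above to close it; below 0.08 it counts as off.
- dial_axis (a point): On the dial's vertical axis, mid-height of its ribbed rim. The dial is black, round, 62 mm across the ribs and 32 mm tall, its flat top 220 mm above the table (15 mm above this point), with a white pointer line on top.
- filler_seat (a point): Centre of the filler's round seat flange (dia 55 mm), 75 mm above the table. Inside the bottle's collar a fixed steel spigot (dia 32 mm) rises 31 mm from it, with three equal pins 120 degrees apart whose tops are 22 mm above the seat. The collar hides the pins and their bearing differs every time: find it by feel.
- valve (a joint): Sprung valve stem in the middle of the spigot: m pressed down, 0 = up. Untouched until the collar has dropped over the pins; takes about 6 N to start moving and 14 N with the collar home on the seat, where it reads 0.007.
- bottle: Refill bottle upside down on the filler, 0.14 to 0.28 kg: amber glass dia 48 mm over a knurled aluminium collar dia 53 mm, 38 mm tall, fixed to the glass. Origin: centre of the collar's lower rim, z up. Inside the collar, unseen, are three keyways 120 degrees apart that pass the pins within 0.1 rad either way. It starts resting on the pins, origin 13 mm above the seat.
- cap: Bystander: the filler's unscrewed knurled steel cap, dia 34 mm, 16 mm tall, lying on the machine's base plate beside the filler block. Origin at its underside.
- mask: Bystander: clear conical face mask with black rim, dia 73 mm, 68 mm tall, rim down on the table in front of the machine. Origin at its underside.
- spare: Bystander: closed amber bottle with white cap standing upright on the table, dia 48 mm, 115 mm tall. Origin at its underside.
- swab_jar: Bystander: glass jar dia 60 mm, 85 mm tall, with cotton swabs reaching 140 mm. Origin at its underside.
- dish: Bystander: steel instrument dish 100 x 200 x 30 mm. Origin at its underside.
- otoscope: Bystander: otoscope lying on the table, about 175 mm long along its x axis, 30 mm tall. Origin at its underside.
- syringe: Bystander: plastic syringe lying on the table, about 150 mm long along its x axis, 20 mm tall. Origin at its underside.
- pump_bottle: Bystander: white disinfectant pump bottle with blue pump head, dia 64 mm, 184 mm tall. Origin at its underside.
- bottle_end (a point): Centre of the bottle's flat upper end, 137 mm above its origin; the glass is straight for 80 mm below it. Turned 0.35 to 1.2 rad clockwise (seen from above) from the start, the collar's keyways meet the pins; free, it drops 6 mm there onto the sprung stem; pressed 7 mm more it is home on the seat (this point 137 mm above it). Let go, it springs up those 7 mm.
Mind the look-alikes: they are no part of the job. What is shaped like the bottle but green is not meant.

How it is judged:
By the outcome, as a careful person would: the job done as asked, in the order asked, and still so for the second after the job is handed in, while the arm keeps its last pose, push and grip.
It also fails if it takes over 45 s, if anything falls off the work surface, if the arm or the gripper's body presses on something with over 40 N, if the wrist force passes 120 N, or if a joint passes its speed limit or range.

ROBOT

A 6-joint arm with a two-finger parallel gripper is mounted at the origin on the work surface. World frame = base frame: x ahead of the robot, y to its left, z up, the work surface at z = 0. Lengths are in mm, angles in degrees, forces in N, time in s.
With the tool pointing down it reaches from about 300 to 850 mm from the base axis. Payload 4.2 kg.
Tool frame: the origin (TCP) lies at the very end of the fingers, on their centre line; the grasp point (between the pads) lies 19 mm behind it (env.grip_depth is the distance from the TCP to the grasp point, in mm); z points along the fingers, y is the line along which they close (so a half turn about z gives the same grasp; the last joint's range is limited). The gripper opens to 91 mm and grips with 3 to 60 N. Pads are 32 mm wide; open, the fingers measure 118 mm over their backs; the gripper's body (76 mm by 178 mm) begins 60 mm behind the grasp point.
Start: joints at [73.224, 18.312, 89.639, -0, 72.044, -1.146], TCP at [154.923, 553.753, 213.976] pointing down, gripper open.
Joint ranges: [-177.97, 177.97], [-48.28, 115.42], [12.27, 149.76], [-77.06, 257.06], [2.81, 150.46], [-146.56, 146.56]. Speed limits (degrees/s): [147.25, 147.25, 180, 180, 180, 180].

INTERFACE

Orientations are given as [roll, pitch, yaw] about the fixed x, y, z axes, in that order (R = Rz(yaw) Ry(pitch) Rx(roll)).
In Python, from workcell import env, cams gives the robot as it stands.
- The arm moves only by the tool apply_moves, never from a script. Its argument "deltas" is a list of rows, each a list of 5 numbers: the shift along the tool's x, y, z in m, then the turn about the tool's z in rad, then the opening, from -1 (shut) to 1 (fully open), so that 0 is half open. In form: [[tx, ty, tz, roll, gripper], ...]. A call has 1 to 5 rows; each row is the pose to reach, as a shift and turn from the pose commanded when the call began, along the tool's axes at that moment; what a row does not reach only later rows make up. A row lasts 1/10 s, in which the tool goes at most 50 mm and 8.59 degrees, less where a joint would pass 70% of its speed; a pose out of reach is approached as far as the arm can. A call with a gripper value outside its range is refused whole. The fingers move at their own pace and stop on an object; "grip_force" is the grip in N (left out, the last holds). Time passes only in rows, so rows that repeat a pose let the fingers close. It gives the time, the measured TCP pose, the force, the opening and the grip force at its end, in the units of the state.
- env.state(): the state, without advancing time (a new reading comes with each control period).
- cams.grab_frame(name): name is "side" or "top"; returns the picture (400x640x3 uint8, blue, green, red); there is no depth.
- cams.get_calibration(name): a dict with "mtx" (3x3 intrinsics, pixels), "k1" (the pictures are not rectified: a ray, as slopes to the right and down, at radius r is drawn at 1 + k1 r^2 times it, then the intrinsics apply), "eye" and "attitude" of the camera in the world. Camera axes: x right, y down, z forward; pixel columns grow to the right and rows downward; lengths in mm; the calibration is good to about 2 mm. A picture is of the moment at which its call begins. get_calibration takes no time and is no camera call.
- env.job_done(): hands the job in; it is judged then, once.
The state is a dict: "time_s": time; "qpos": joint angles; "qvel": joint speeds; "effort": joint torques, N m; "ee_pos": TCP position; "ee_rot": TCP orientation; "force": force on the tool from outside, world axes, zero at the start; "torque": the same for the moment, N m; "gripper_width": finger opening in mm; "gripper_force": force on a finger pad.
Only numpy, scipy, OpenCV 4.12 (cv2) and the standard library are available. Lean on these libraries where they do the work, as an engineer would, in place of code of your own. Each camera call takes 0.05 s, during which the arm holds its last target. There are 200 camera calls.

## Working session

There is one attempt and no reset: what is moved stays moved. The work goes in short steps, Python scripts to look and compute and a tool call to move; the robot and the scene stay as the last step left them, time stands still between calls to the robot, and variables do not carry over. Pictures are saved under pics/ and viewed, at most 10 in all, crops included, and the job is handed in when it is done.

Besides the shell and the picture viewer there is one more tool, called after "Request:" by a JSON object that holds its "api" and its "payload", one argument or row to a line. apply_moves: Moves the arm, as the interface text tells. Its arguments: {"type":"object","properties":{"deltas":{"type":"array"},"grip_force":{"type":"number"}},"required":["deltas"]}

```bash
mkdir -p pics; ls; python3 - <<'E'
from workcell import env,cams
import cv2
for n in("side","top"):
    cv2.imwrite(f"pics/{n}0.png",cams.grab_frame(n)); print(cams.get_calibration(n))
s=env.state(); print(s)
E
```

```text
pics
{'mtx': array([[375.46519534,   0.        , 318.12982581],
       [  0.        , 375.46519534, 205.76616923],
       [  0.        ,   0.        ,   1.        ]]), 'k1': -0.053842600354798036, 'eye': array([  437.00809621, -1016.72902045,   692.415869  ]), 'attitude': array([-118.08314893,   -0.64349291,   -5.03052511])}
{'mtx': array([[424.36336781,   0.        , 311.00003422],
       [  0.        , 424.36336781, 197.42971662],
       [  0.        ,   0.        ,   1.        ]]), 'k1': -0.03250245883481878, 'eye': array([ 434.0143222 ,  -18.36078182, 1448.3178106 ]), 'attitude': array([-1.76300238e+02, -2.26748265e-02, -9.16745207e+01])}
{'time_s': 0.1, 'qpos': array([ 7.32227938e+01,  1.83477763e+01,  8.96985257e+01, -8.56261089e-05,
        7.20442819e+01, -1.14665677e+00]), 'qvel': array([ 0.03543082, -0.03446799, -0.08007739,  0.00739108,  0.03557036,
        0.02988043]), 'effort': array([-6.38635811e-05, -4.13332701e+01, -2.32513350e+01,  7.28105055e-02,
        4.21895483e-02, -5.46155445e-05]), 'ee_pos': array([154.8020859 , 553.30626465, 213.21241276]), 'ee_rot': array([-1.79909433e+02, -1.73133135e-03,  1.64369476e+02]), 'force': array([-0.23766155, -0.73271262, -0.19726978]), 'torque': array([ 0.03560768,  0.01723836, -0.01522354]), 'gripper_force': 0.0, 'gripper_width': 91.23077078742598}
```

View pics/side0.png

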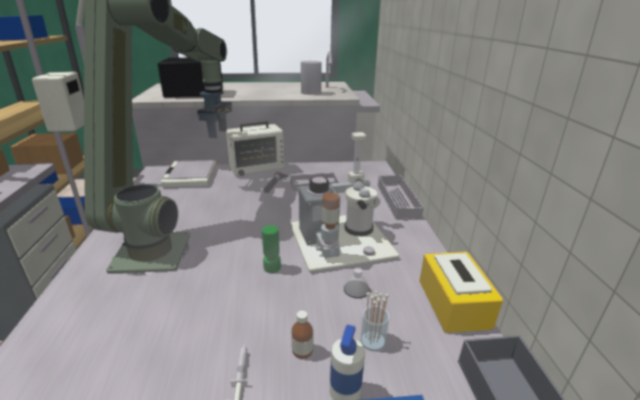

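View pics/top0.png

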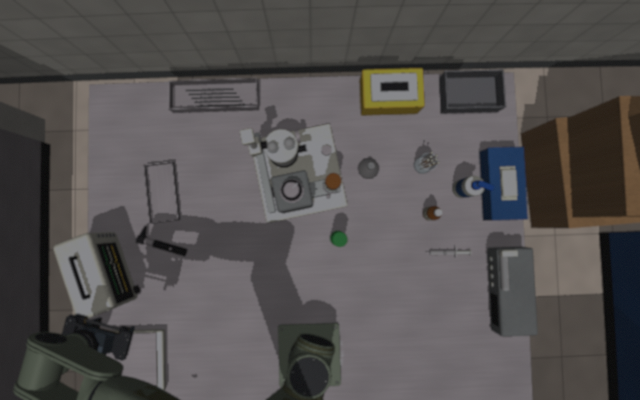

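Candidates for the bottle: amber on the filler, side (331,205) and top (333,181). Spare amber with white cap: side (302,335), top (433,213). Green look-alike: side (271,248), top (339,239). I choose the first: it stands on the filler with a metal collar. The dial is at side (319,184), top (291,190). I'll check both in a close crop and measure them.

```bash
cat > h.py <<'E'
import numpy as np,cv2
from scipy.spatial.transform import Rotation as R
from workcell import env,cams
def cal(n):
    c=cams.get_calibration(n); return c,R.from_euler('xyz',c['attitude'],degrees=True).as_matrix()
def ray(n,u,v):
    c,M=cal(n); K=c['mtx']
    d=cv2.undistortPoints(np.array([[[u,v]]],float),K,np.array([c['k1'],0,0,0.]))[0,0]
    return c['eye'],M@np.array([d[0],d[1],1])
def onz(n,u,v,z):
    e,d=ray(n,u,v); return e+d*(z-e[2])/d[2]
def proj(n,p):
    c,M=cal(n); return cv2.projectPoints(np.array([p],float),cv2.Rodrigues(M.T)[0],-M.T@c['eye'],c['mtx'],np.array([c['k1'],0,0,0.]))[0][0,0]
def cross(a,b):
    (e1,d1),(e2,d2)=ray(*a),ray(*b)
    A=np.c_[d1,-d2]; t=np.linalg.lstsq(A,e2-e1,rcond=None)[0]
    p,q=e1+d1*t[0],e2+d2*t[1]; return (p+q)/2,np.linalg.norm(p-q)
E
python3 - <<'E'
from h import *
T=cv2.imread('pics/top0.png');S=cv2.imread('pics/side0.png')
a=cv2.resize(T[115:225,235:365],None,fx=4.5,fy=4.5,interpolation=cv2.INTER_CUBIC)[:, :585]
b=cv2.resize(S[165:285,280:405],None,fx=4.125,fy=4.125,interpolation=cv2.INTER_CUBIC)
o=np.zeros((600,800,3),np.uint8)
a=cv2.resize(a,(400,338));b=cv2.resize(b,(400,384))
o[:338,:400]=a;o[:384,400:]=b
cv2.imwrite('pics/crop0.png',o[:390])
for n,I in(('top',T),('side',S)):
    h=cv2.cvtColor(I,cv2.COLOR_BGR2HSV)
    m=cv2.inRange(h,(3,100,50),(18,255,255))
    k,l,st,ce=cv2.connectedComponentsWithStats(m)
    for i in range(1,k):
        if st[i,4]>40: print(n,st[i],ce[i])
E
```

```text
top [ 554   96   86  131 3617] [604.93419961 168.78435167]
top [326 173  15  16 187] [332.74331551 180.81283422]
top [427 207  11  12  83] [431.3373494  212.75903614]
side [  12  134   53   41 1200] [ 38.0875     150.65416667]
side [ 62 134  21  35 403] [ 72.56575682 148.8808933 ]
side [  0 151   8  23 106] [  2.21698113 163.6509434 ]
side [293 324  17  13 175] [300.50285714 330.13714286]
```

View pics/crop0.png

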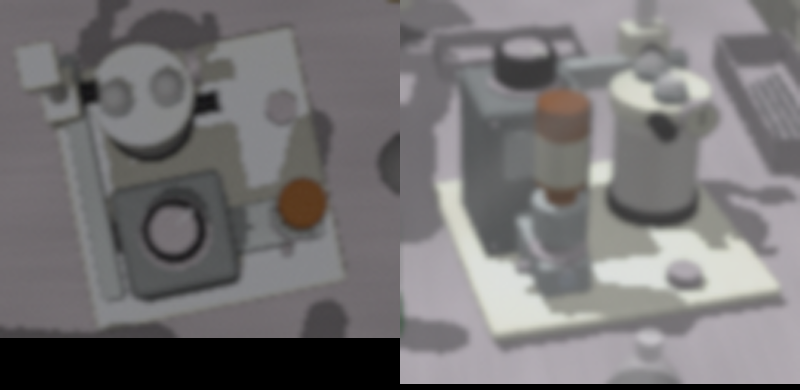

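The crop confirms it: the amber bottle sits above a grey knurled collar on the filler block. Bottle end is near top (333,181), dial ring near top (291,190). Now for positions.

```bash
python3 - <<'E'
from h import *
T=cv2.imread('pics/top0.png');S=cv2.imread('pics/side0.png')
B=onz('top',332.9,180.9,225);print('bottle top',B)
# dial dark ring: contour
g=cv2.cvtColor(T,cv2.COLOR_BGR2GRAY)[172:208,273:309]
m=(g<45).astype(np.uint8)
for th in(40,50,60):
    k,l,st,ce=cv2.connectedComponentsWithStats((g<th).astype(np.uint8))
    for i in range(1,k):
        if st[i,4]>30:print(th,st[i]+[273,172,0,0,0],ce[i]+[273,172])
D=onz('top',291.2,189.8,220);print('dial',D)
v=B-D;print(np.degrees(np.arctan2(-v[1],-v[0])),np.linalg.norm(v[:2]))
# plate corners
for c in((290,28),(343,275),(98,325)):print(onz('top',235+c[0]*.325,115+c[1]*.325,20))
h=cv2.cvtColor(S,cv2.COLOR_BGR2HSV)[185:215,315:345]
m=cv2.inRange(h,(3,80,40),(18,255,255));print('side amber bbox',cv2.boundingRect(m))
print('pred side B',proj('side',B),'D',proj('side',D))
big=cv2.resize(T[170:212,270:312],(588,588),interpolation=cv2.INTER_CUBIC)
big=cv2.convertScaleAbs(big,alpha=1.6); cv2.imwrite('pics/dial.png',big)
E
```

```text
bottle top [559.17523844 -85.96406432 225.        ]
50 [283 183  18  17  45] [294.33333333 194.26666667]
60 [281 177  21  23 153] [292.33333333 186.79084967]
dial [537.26588521  35.66025893 220.        ]
100.21171931582175 123.58193948063875
[775.30247872 -91.24575348  20.        ]
[ 499.38140582 -140.44461679   20.        ]
[452.53244661 129.04177639  20.        ]
side amber bbox (8, 8, 15, 8)
pred side B [330.61024713 195.46084484] D [318.87244734 179.5087012 ]
```

View pics/dial.png

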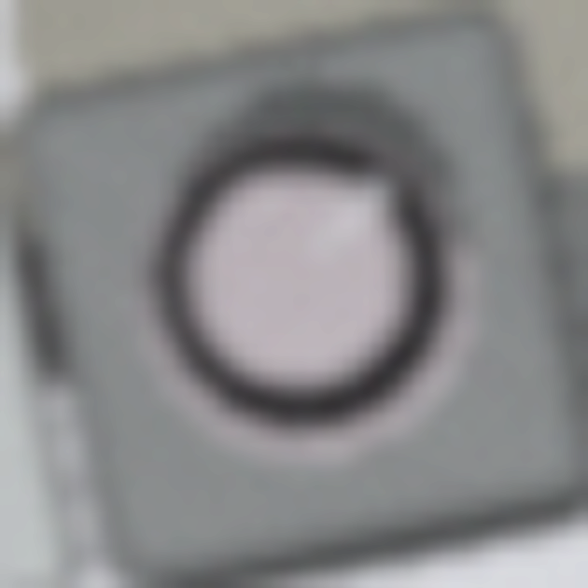

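```bash
cat >> h.py <<'E'
def go(x,y,z,yaw):
    s=env.state(); M=R.from_euler('xyz',s['ee_rot'],degrees=True).as_matrix()
    d=M.T@(np.array([x,y,z])-s['ee_pos']); t=(s['ee_rot'][2]-yaw+180)%360-180
    print(s['time_s'],'pos',s['ee_pos'].round(1),'yaw',s['ee_rot'][2].round(1),'q6',s['qpos'][5].round(1),'f',s['force'].round(1),'tq',s['torque'].round(2),'w',s['gripper_width'].round(1))
    print('delta m',(d/1000).round(4),'roll',np.radians(t).round(3))
E
python3 -c "
from h import *
go(537,36,290,114)"
```

```text
Traceback (most recent call last):
  File "h.py", line 21, in go
    print(s['time_s'],'pos',s['ee_pos'].round(1),'yaw',s['ee_rot'][2].round(1),'q6',s['qpos'][5].round(1),'f',s['force'].round(1),'tq',s['torque'].round(2),'w',s['gripper_width'].round(1))
                                                                                                                                                                ^^^^^^^^^^^^^^^^^^^^^^^^
AttributeError: 'float' object has no attribute 'round'
```

```bash
sed -i "s/s\['gripper_width'\].round(1)/round(s['gripper_width'],1)/" h.py; python3 -c "
from h import *
go(537,36,290,114)"
```

```text
0.1 pos [154.8 553.3 213.2] yaw 164.4 q6 -1.1 f [-0.2 -0.7 -0.2] tq [ 0.04  0.02 -0.02] w 91.2
delta m [-0.5074 -0.3953 -0.0762] roll 0.879
```

Request:
{"api": "apply_moves", "payload": {
  "deltas": [
    [0, 0, -0.04, 0, 1],
    [-0.03, -0.02, -0.08, 0.1, 1],
    [-0.07, -0.055, -0.08, 0.2, 1],
    [-0.11, -0.085, -0.08, 0.3, 1],
    [-0.15, -0.115, -0.08, 0.4, 1]
  ]
}}

```text
time_s: 0.6
ee_pos: [265.5, 405.6, 294.0]
ee_rot: [180.0, 0.0, 141.3]
force: [1.3, -0.3, -0.6]
gripper_width: 90.9
gripper_force: 0.0
```

```bash
python3 -c "
from h import *
go(537,36,290,114)"
```

```text
0.6 pos [265.5 405.6 294. ] yaw 141.3 q6 4.2 f [ 1.3 -0.3 -0.6] tq [ 0.02 -0.07  0.01] w 90.9
delta m [-0.443  -0.1185  0.004 ] roll 0.476
```

Request:
{"api": "apply_moves", "payload": {
  "deltas": [
    [-0.045, -0.012, 0, 0.08, 1],
    [-0.09, -0.024, 0, 0.16, 1],
    [-0.135, -0.036, 0, 0.24, 1],
    [-0.18, -0.048, 0, 0.32, 1],
    [-0.225, -0.06, 0, 0.4, 1]
  ]
}}

```text
time_s: 1.1
ee_pos: [404.0, 218.2, 293.8]
ee_rot: [-180.0, -0.0, 118.3]
force: [1.7, 0.8, -0.0]
gripper_width: 91.3
gripper_force: 0.0
```

```bash
python3 -c "
from h import *
go(537,36,290,114)"
```

```text
1.1 pos [404.  218.2 293.8] yaw 118.3 q6 -1.4 f [ 1.7  0.8 -0. ] tq [-0.03 -0.   -0.07] w 91.3
delta m [-0.2235  0.0305  0.0037] roll 0.076
```

Request:
{"api": "apply_moves", "payload": {
  "deltas": [
    [-0.05, 0.006, 0, 0.02, 1],
    [-0.1, 0.012, 0, 0.04, 1],
    [-0.15, 0.02, 0, 0.06, 1],
    [-0.195, 0.027, 0, 0.076, 1],
    [-0.222, 0.03, 0.003, 0.076, 1]
  ]
}}

```text
time_s: 1.6
ee_pos: [537.6, 36.4, 290.5]
ee_rot: [180.0, 0.0, 114.0]
force: [0.4, 0.5, 0.1]
gripper_width: 91.3
gripper_force: 0.0
```

Request:
{"api": "apply_moves", "payload": {
  "deltas": [
    [0, 0, 0, 0, 1]
  ]
}}

```text
time_s: 1.7
ee_pos: [537.1, 36.4, 289.5]
ee_rot: [-179.9, 0.0, 113.9]
force: [-0.3, 0.6, -0.7]
gripper_width: 91.4
gripper_force: 0.0
```

```bash
python3 -c "
from h import *
go(537,36,191,114)
for n in('top','side'): cv2.imwrite(f'pics/{n}1.png',cams.grab_frame(n))
S=cv2.imread('pics/side1.png')[130:230,260:380]; T=cv2.imread('pics/top1.png')[140:240,240:360]
cv2.imwrite('pics/c1.png',cv2.resize(np.hstack([S,T]),None,fx=3.3,fy=3.3))
"
```

```text
1.7 pos [537.1  36.4 289.5] yaw 113.9 q6 -21.2 f [-0.3  0.6 -0.7] tq [-0.   -0.   -0.06] w 91.4
delta m [-0.0003 -0.0001  0.0985] roll -0.001
```

View pics/c1.png

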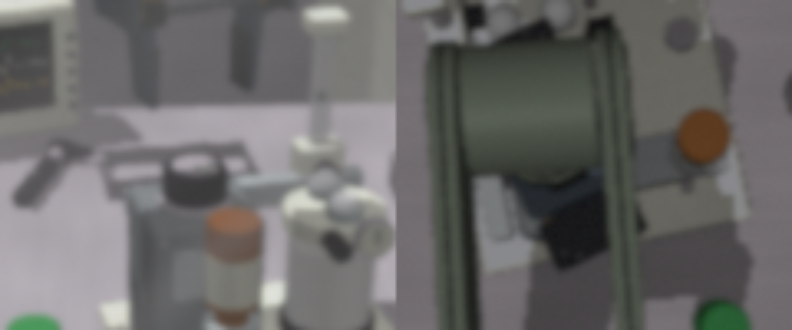

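The crop shows the fingertips at about x 145 and 245, with the dial between them at about (195,175), so they are centred on it. Descending.

Request:
{"api": "apply_moves", "payload": {
  "deltas": [
    [0, 0, 0.03, 0, 1],
    [0, 0, 0.06, 0, 1],
    [0, 0, 0.085, 0, 1],
    [0, 0, 0.098, 0, 1],
    [0, 0, 0.098, 0, 1]
  ]
}}

```text
time_s: 2.3
ee_pos: [533.6, 40.7, 191.2]
ee_rot: [-179.8, -0.1, 114.3]
force: [-0.0, 0.9, 1.1]
gripper_width: 91.7
gripper_force: 0.0
```

Request:
{"api": "apply_moves", "payload": {
  "deltas": [
    [0, 0, 0, 0, -0.2],
    [0, 0, 0, 0, 0.2],
    [0, 0, 0, 0, 0.2],
    [0, 0, 0, 0, 0.2],
    [0, 0, 0, 0, 0.2]
  ],
  "grip_force": 20
}}

```text
time_s: 2.8
ee_pos: [535.9, 39.3, 193.6]
ee_rot: [180.0, 0.0, 114.2]
force: [-1.7, 1.3, 3.2]
gripper_width: 59.5
gripper_force: 20.0
```

```bash
python3 -c "
from h import *
go(537,36,191,114)"
```

```text
2.8 pos [535.9  39.3 193.6] yaw 114.2 q6 -21.2 f [-1.7  1.3  3.2] tq [-0.09  0.27  0.05] w 59.5
delta m [-0.0035 -0.0003  0.0026] roll 0.003
```

Request:
{"api": "apply_moves", "payload": {
  "deltas": [
    [0, 0, 0, 0.12, 0],
    [0, 0, 0, 0.24, 0],
    [0, 0, 0, 0.36, 0],
    [0, 0, 0, 0.48, 0],
    [0, 0, 0, 0.55, 0]
  ]
}}

```text
time_s: 3.3
ee_pos: [537.8, 39.5, 193.6]
ee_rot: [179.7, -0.1, 82.5]
force: [4.8, 0.4, 1.2]
gripper_width: 59.4
gripper_force: 20.0
```

```bash
python3 -c "
from h import *
go(537,36,191,69)"
```

```text
3.3 pos [537.8  39.5 193.6] yaw 82.5 q6 10.5 f [4.8 0.4 1.2] tq [ 0.03 -0.36  0.06] w 59.4
delta m [-0.0036 -0.0003  0.0026] roll 0.235
```

Request:
{"api": "apply_moves", "payload": {
  "deltas": [
    [0, 0, 0, 0.06, 0],
    [0, 0, 0, 0.12, 0],
    [0, 0, 0, 0.18, 0],
    [0, 0, 0, 0.24, 0],
    [0, 0, 0, 0.24, 0]
  ]
}}

```text
time_s: 3.8
ee_pos: [539.1, 40.6, 193.9]
ee_rot: [179.6, -0.3, 68.9]
force: [6.2, 3.6, -0.7]
gripper_width: 59.5
gripper_force: 20.0
```

```bash
python3 -c "
from h import *
go(537,36,191,69)"
```

```text
3.8 pos [539.1  40.6 193.9] yaw 68.9 q6 24.0 f [ 6.2  3.6 -0.7] tq [ 0.54 -0.88  0.4 ] w 59.5
delta m [-0.005  -0.0004  0.0028] roll -0.001
```

Request:
{"api": "apply_moves", "payload": {
  "deltas": [
    [0, 0, 0, 0.04, 0],
    [0, 0, 0, 0.08, 0],
    [0, 0, 0, 0.08, 0]
  ]
}}

```text
time_s: 4.1
ee_pos: [539.5, 40.4, 194.0]
ee_rot: [179.6, -0.3, 64.4]
force: [6.9, 3.1, -0.6]
gripper_width: 59.6
gripper_force: 20.0
```

```bash
python3 -c "
from h import *
go(537,36,191,69)"
```

```text
4.1 pos [539.5  40.4 194. ] yaw 64.4 q6 28.6 f [ 6.9  3.1 -0.6] tq [ 0.44 -1.04  0.66] w 59.6
delta m [-0.005  -0.0004  0.003 ] roll -0.08
```

Request:
{"api": "apply_moves", "payload": {
  "deltas": [
    [0, 0, 0, 0, 1],
    [0, 0, 0, 0, 1],
    [0, 0, 0, 0, 1],
    [0, 0, -0.04, 0, 1],
    [0, 0, -0.08, 0, 1]
  ]
}}

```text
time_s: 4.6
ee_pos: [534.7, 39.1, 272.7]
ee_rot: [-179.8, 0.1, 64.3]
force: [1.6, 0.0, 0.9]
gripper_width: 91.0
gripper_force: 0.0
```

Request:
{"api": "apply_moves", "payload": {
  "deltas": [
    [0.0, 0, -0.03, 0, 1],
    [0, 0, -0.03, 0, 1]
  ]
}}

```text
time_s: 4.8
ee_pos: [537.8, 39.3, 307.7]
ee_rot: [179.5, -0.3, 64.3]
force: [-0.2, -0.5, -1.1]
gripper_width: 91.5
gripper_force: 0.0
```

```bash
python3 -c "
from h import *
go(559,-86,300,100)
cv2.imwrite('pics/side2.png',cams.grab_frame('side'))
"
```

```text
4.8 pos [537.8  39.3 307.7] yaw 64.3 q6 28.6 f [-0.2 -0.5 -1.1] tq [-0.1   0.06  0.04] w 91.5
delta m [-0.1037  0.0734  0.0078] roll -0.623
```

Request:
{"api": "apply_moves", "payload": {
  "deltas": [
    [-0.026, 0.018, 0, -0.14, 1],
    [-0.052, 0.036, 0, -0.28, 1],
    [-0.078, 0.054, 0, -0.42, 1],
    [-0.1037, 0.0734, 0, -0.56, 1],
    [-0.1037, 0.0734, 0, -0.7, 1]
  ]
}}

```text
time_s: 5.35
ee_pos: [556.7, -89.3, 300.6]
ee_rot: [-179.8, -0.0, 104.5]
force: [-0.8, 1.7, -0.5]
gripper_width: 91.6
gripper_force: 0.0
```

Request:
{"api": "apply_moves", "payload": {
  "deltas": [
    [0, 0, 0, -0.14, 1],
    [0, 0, 0, -0.28, 1],
    [0, 0, 0, -0.29, 1],
    [0, 0, 0, -0.29, 1]
  ]
}}

```text
time_s: 5.75
ee_pos: [556.6, -85.9, 301.7]
ee_rot: [-179.9, -0.1, 120.9]
force: [-0.2, 0.0, 0.2]
gripper_width: 91.1
gripper_force: 0.0
```

```bash
python3 -c "
from h import *
go(559,-86,177,121)
for n in('top','side'): cv2.imwrite(f'pics/{n}3.png',cams.grab_frame(n))
S=cv2.imread('pics/side3.png')[130:230,270:390]; T=cv2.imread('pics/top3.png')[165:215,260:320]
cv2.imwrite('pics/c3.png',np.hstack([cv2.resize(S,(400,333)),cv2.convertScaleAbs(cv2.resize(T,(400,333),interpolation=cv2.INTER_CUBIC),alpha=1.6)]))
"
```

```text
5.75 pos [556.6 -85.9 301.7] yaw 120.9 q6 -40.8 f [-0.2  0.   0.2] tq [-0.07  0.03 -0.04] w 91.1
delta m [-0.0016  0.0022  0.1247] roll -0.002
```

View pics/c3.png

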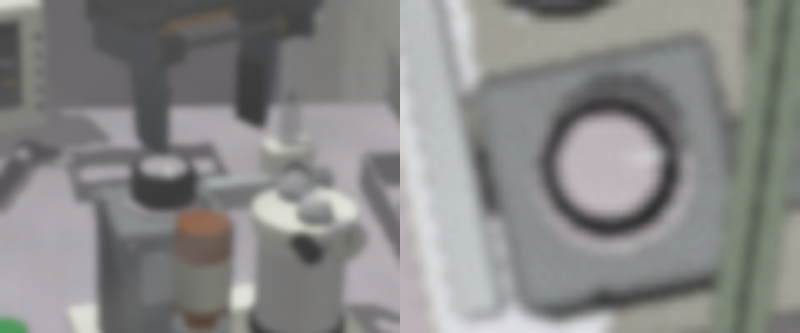

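The pointer now faces the machine's front (crop (655,158), dial centre (610,167)), so the dial is at its off stop. Next I descend on the bottle.

Request:
{"api": "apply_moves", "payload": {
  "deltas": [
    [-0.0016, 0.002, 0.035, 0, 1],
    [-0.0016, 0.002, 0.07, 0, 1],
    [-0.0016, 0.002, 0.1, 0, 1],
    [-0.0016, 0.002, 0.118, 0, 1],
    [-0.0016, 0.002, 0.123, 0, 1]
  ]
}}

```text
time_s: 6.35
ee_pos: [558.1, -85.9, 177.4]
ee_rot: [-179.8, -0.2, 121.0]
force: [-0.8, -0.1, -0.6]
gripper_width: 91.5
gripper_force: 0.0
```

Request:
{"api": "apply_moves", "payload": {
  "deltas": [
    [0, 0, 0, 0, 0.3],
    [0, 0, 0, 0, 0.15],
    [0, 0, 0, 0, 0.05],
    [0, 0, 0, 0, -0.1],
    [0, 0, 0, 0, -0.3]
  ],
  "grip_force": 15
}}

```text
time_s: 6.85
ee_pos: [559.9, -86.3, 180.6]
ee_rot: [179.9, 0.0, 121.0]
force: [-0.2, -0.6, -0.5]
gripper_width: 54.3
gripper_force: 0.0
```

```bash
python3 -c "
from h import *
go(559,-86,177,121)"
```

```text
6.85 pos [559.9 -86.3 180.6] yaw 121.0 q6 -41.0 f [-0.2 -0.6 -0.5] tq [-0.06  0.04 -0.01] w 54.3
delta m [ 0.0008 -0.0006  0.0036] roll 0.001
```

Request:
{"api": "apply_moves", "payload": {
  "deltas": [
    [0, 0, 0, 0, -0.3],
    [0, 0, 0, 0, -0.3],
    [0, 0, 0, 0, -0.3],
    [0, 0, 0, 0, -0.3]
  ],
  "grip_force": 20
}}

```text
time_s: 7.25
ee_pos: [559.8, -86.3, 180.3]
ee_rot: [180.0, 0.0, 121.1]
force: [0.3, -0.2, 2.5]
gripper_width: 47.7
gripper_force: 20.0
```

```bash
python3 -c "
from h import *
go(559,-86,177,121)"
```

```text
7.25 pos [559.8 -86.3 180.3] yaw 121.1 q6 -41.0 f [ 0.3 -0.2  2.5] tq [-0.05  0.04 -0.02] w 47.7
delta m [ 0.0007 -0.0005  0.0033] roll 0.001
```

Request:
{"api": "apply_moves", "payload": {
  "deltas": [
    [0, 0, 0.001, 0, -0.3],
    [0, 0, 0.002, 0, -0.3],
    [0, 0, 0.002, 0, -0.3]
  ],
  "grip_force": 30
}}

```text
time_s: 7.55
ee_pos: [559.9, -86.4, 180.1]
ee_rot: [179.9, 0.1, 121.1]
force: [-1.9, 1.3, 12.2]
gripper_width: 47.7
gripper_force: 30.0
```

Request:
{"api": "apply_moves", "payload": {
  "deltas": [
    [0, 0, 0, 0.05, -0.3],
    [0, 0, 0, 0.1, -0.3],
    [0, 0, 0, 0.15, -0.3],
    [0, 0, 0, 0.2, -0.3],
    [0, 0, 0, 0.25, -0.3]
  ]
}}

```text
time_s: 8.05
ee_pos: [560.6, -86.7, 180.1]
ee_rot: [179.8, 0.1, 106.7]
force: [-1.2, -0.6, 10.9]
gripper_width: 47.7
gripper_force: 30.0
```

```bash
python3 -c "
from h import *
go(559,-86,177,121)"
```

```text
8.05 pos [560.6 -86.7 180.1] yaw 106.7 q6 -26.6 f [-1.2 -0.6 10.9] tq [-0.19  0.4   0.13] w 47.7
delta m [ 0.0012 -0.0013  0.0031] roll -0.25
```

Request:
{"api": "apply_moves", "payload": {
  "deltas": [
    [0, 0, 0, 0.04, -0.3],
    [0, 0, 0, 0.08, -0.3],
    [0, 0, 0, 0.12, -0.3],
    [0, 0, 0, 0.15, -0.3]
  ]
}}

```text
time_s: 8.45
ee_pos: [560.7, -86.8, 180.2]
ee_rot: [179.8, 0.1, 98.1]
force: [-1.3, -1.0, 10.7]
gripper_width: 47.8
gripper_force: 30.0
```

Request:
{"api": "apply_moves", "payload": {
  "deltas": [
    [0, 0, 0, 0.04, -0.3],
    [0, 0, 0, 0.08, -0.3],
    [0, 0, 0, 0.1, -0.3]
  ]
}}

```text
time_s: 8.75
ee_pos: [560.7, -86.8, 180.2]
ee_rot: [179.8, 0.1, 92.4]
force: [-1.1, -0.9, 10.6]
gripper_width: 47.6
gripper_force: 30.0
```

Request:
{"api": "apply_moves", "payload": {
  "deltas": [
    [0, 0, 0, 0.04, -0.3],
    [0, 0, 0, 0.08, -0.3],
    [0, 0, 0, 0.1, -0.3]
  ]
}}

```text
time_s: 9.05
ee_pos: [560.7, -86.8, 180.2]
ee_rot: [179.8, 0.1, 86.6]
force: [-1.9, -0.4, 10.1]
gripper_width: 47.2
gripper_force: 30.0
```

```bash
python3 -c "
from h import *
go(559,-86,177,121)"
```

```text
9.05 pos [560.7 -86.8 180.2] yaw 86.6 q6 -6.6 f [-1.9 -0.4 10.1] tq [-0.26  0.34  0.16] w 47.2
delta m [ 0.0007 -0.0018  0.0032] roll -0.6
```

Request:
{"api": "apply_moves", "payload": {
  "deltas": [
    [0, 0, 0, 0.04, -0.3],
    [0, 0, 0, 0.08, -0.3],
    [0, 0, 0, 0.1, -0.3]
  ]
}}

```text
time_s: 9.35
ee_pos: [560.8, -86.8, 180.1]
ee_rot: [179.8, 0.0, 80.9]
force: [-1.9, -0.9, 10.0]
gripper_width: 47.7
gripper_force: 30.0
```

Request:
{"api": "apply_moves", "payload": {
  "deltas": [
    [0, 0, 0, 0.04, -0.3],
    [0, 0, 0, 0.08, -0.3],
    [0, 0, 0, 0.1, -0.3]
  ]
}}

```text
time_s: 9.65
ee_pos: [560.8, -86.9, 180.1]
ee_rot: [179.8, 0.0, 75.2]
force: [-1.2, -0.1, 9.8]
gripper_width: 47.6
gripper_force: 30.0
```

Request:
{"api": "apply_moves", "payload": {
  "deltas": [
    [0, 0, 0, 0.04, -0.3],
    [0, 0, 0, 0.08, -0.3],
    [0, 0, 0, 0.1, -0.3]
  ]
}}

```text
time_s: 9.95
ee_pos: [560.9, -86.9, 179.8]
ee_rot: [179.8, 0.0, 69.5]
force: [0.5, -0.7, 7.7]
gripper_width: 47.4
gripper_force: 30.0
```

Request:
{"api": "apply_moves", "payload": {
  "deltas": [
    [0, 0, 0, 0.04, -0.3],
    [0, 0, 0, 0.08, -0.3],
    [0, 0, 0, 0.1, -0.3]
  ]
}}

```text
time_s: 10.25
ee_pos: [559.7, -86.4, 177.9]
ee_rot: [180.0, -0.0, 63.7]
force: [1.3, -0.7, -1.6]
gripper_width: 47.9
gripper_force: 30.0
```

```bash
python3 -c "
from h import *
go(559,-86,177,121)"
```

```text
10.25 pos [559.7 -86.4 177.9] yaw 63.7 q6 16.4 f [ 1.3 -0.7 -1.6] tq [-0.2  -0.14  0.03] w 47.9
delta m [ 0.     -0.0008  0.0009] roll -1.0
```

It dropped at about 1.0 rad. Now pressing down.

Request:
{"api": "apply_moves", "payload": {
  "deltas": [
    [0, 0, 0.0015, 0, -0.3],
    [0, 0, 0.003, 0, -0.3],
    [0, 0, 0.005, 0, -0.3],
    [0, 0, 0.006, 0, -0.3],
    [0, 0, 0.006, 0, -0.3]
  ],
  "grip_force": 40
}}

```text
time_s: 10.75
ee_pos: [559.9, -86.3, 172.7]
ee_rot: [179.9, -0.0, 63.8]
force: [-0.0, 0.1, 5.7]
gripper_width: 47.3
gripper_force: 40.0
```

```bash
python3 -c "
from h import *
go(559,-86,167,121)"
```

```text
10.75 pos [559.9 -86.3 172.7] yaw 63.8 q6 16.3 f [-0.   0.1  5.7] tq [-0.26  0.06 -0.03] w 47.3
delta m [-0.0002 -0.0009  0.0057] roll -0.999
```

Request:
{"api": "apply_moves", "payload": {
  "deltas": [
    [0, 0, 0.002, 0, -0.3],
    [0, 0, 0.004, 0, -0.3],
    [0, 0, 0.006, 0, -0.3],
    [0, 0, 0.007, 0, -0.3],
    [0, 0, 0.007, 0, -0.3]
  ],
  "grip_force": 50
}}

```text
time_s: 11.25
ee_pos: [559.9, -86.3, 167.3]
ee_rot: [179.9, -0.0, 63.8]
force: [-2.2, -0.2, 12.8]
gripper_width: 47.5
gripper_force: 50.0
```

Request:
{"api": "apply_moves", "payload": {
  "deltas": [
    [0, 0, 0.001, 0, -0.3],
    [0, 0, 0.002, 0, -0.3],
    [0, 0, 0.003, 0, -0.3],
    [0, 0, 0.003, 0, -0.3]
  ]
}}

```text
time_s: 11.65
ee_pos: [559.9, -86.2, 167.2]
ee_rot: [179.8, -0.1, 63.8]
force: [-6.8, 1.2, 25.5]
gripper_width: 47.6
gripper_force: 50.0
```

```bash
python3 -c "
from h import *
a=cams.grab_frame('side');b=cams.grab_frame('top')
cv2.imwrite('pics/end.png',np.hstack([cv2.resize(a[130:330,230:430],(400,400)),cv2.resize(b[130:230,250:350],(400,400))]))
s=env.state();print(s['force'],s['ee_pos'])"
```

```text
[-6.93008339  1.07145931 27.36873162] [559.92372612 -86.20139259 167.24604502]
```

View pics/end.png

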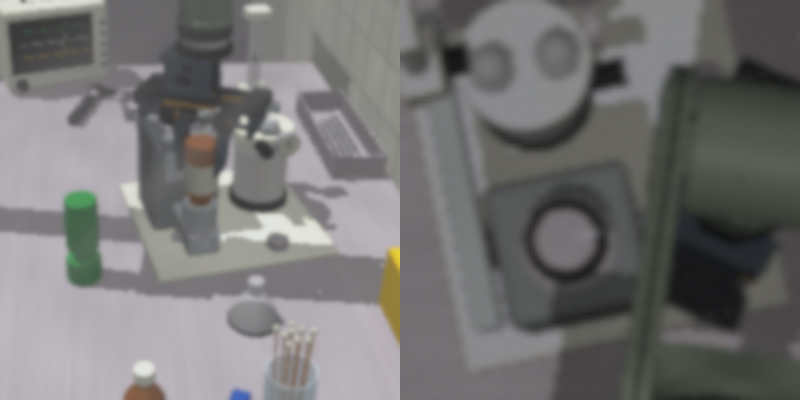

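The picture shows the bottle gripped and down on the filler at (200,170). The dial pointer still faces front at (595,235), and the bystanders in view have not moved.

```bash
python3 -c "
from workcell import env
print(env.job_done())"
```

```text
the job is handed in; nothing more can be done
None
```

I handed the job in at about 12 s: the dial is at its off stop, and the bottle's collar dropped over the pins after about 1.0 rad clockwise. The bottle is pressed 13 mm down onto the seat and held there with about 27 N and a 50 N grip.

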